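# Open the combination bolt on the workshop tool chest

## Robot

A 6-joint arm with a two-finger parallel gripper is mounted at the origin on the work surface. World frame = base frame: x ahead of the robot, y to its left, z up, the work surface at z = 0. Lengths are in mm, angles in rad, forces in N, time in s.
With the tool pointing down it reaches from about 350 to 875 mm from the base axis. Payload 4.2 kg.
Tool frame: the origin (TCP) lies at the very end of the fingers, on their centre line; the grasp point (between the pads) lies 19 mm behind it; z points along the fingers, y is the direction in which the jaws open and shut (so a half turn about z gives the same grasp; the last joint's range is limited). The gripper opens to 85 mm and grips with 20 to 120 N. Pads are 22 mm wide; open, the fingers measure 114 mm over their backs; the gripper's body (76 mm by 85 mm) begins 54 mm behind the grasp point. The pads swing forward as they close: fully open they stand 13 mm farther back than shut.
Start: joints at [-1.086, 0.385, 0.008, 0, -1.194, -0.259], TCP at [139.946, -609.109, 194.512] pointing down, gripper open.
Joint ranges: [-3.14, 3.14], [-1.21, 2.06], [-1.07, 1.41], [-3.16, 2.05], [-2.99, -0.16], [-3.1, 3.1]. Speed limits (rad/s): [2.79, 2.79, 3.14, 3.14, 3.14, 3.14].

## Interface

Orientations are given as a unit quaternion [x, y, z, w].
In Python, from bench import arm, optics, job gives the robot as it stands.
- The arm moves only by the tool send_rows, never from a script. Its argument "steps" is a list that holds one entry, the list of rows, each a list of 5 numbers: the shift along the tool's x, y, z in cm, then the turn about the tool's z in rad, then the opening, from 0 (shut) to 1 (fully open). A call has 1 to 10 rows; each row shifts and turns the pose as measured when the row begins, along the tool's axes as they then stand; what a row does not reach is not made up. A row lasts 1/12 s, in which the tool goes at most 41.7 mm and 7.16 degrees, less where a joint would pass 70% of its speed; a pose out of reach is approached as far as the arm can. A call with a gripper value outside its range is refused whole. The fingers move at their own pace and stop on an object; the grip force is fixed at half the most. Time passes only in rows, so rows that do not move let the fingers close. It gives the time, the measured TCP pose, the force and the opening at its end, in the units of the state.
- arm.read_state(): the state, without advancing time (a new reading comes with each control period).
- optics.get_image(name): name is "side" or "top" or "wrist"; returns (picture, depth): 400x640x3 uint8, blue, green, red; 400x640 float32, mm along the optical axis (not along the pixel's ray), 0 where there is no reading.
- optics.get_calibration(name): a dict with "K" (3x3 intrinsics, pixels), "rvec" (rotation vector, rad) and "tvec" (3), from world to camera coordinates, as OpenCV has them; the wrist camera has in their place "hand_eye" (4x4, takes a point from camera to tool coordinates, whose origin is the TCP and whose axes are the flange's). Camera axes: x right, y down, z forward; pixel columns grow to the right and rows downward; lengths in mm; the calibration is good to about 2 mm. The wrist camera is an equidistant fisheye: a pixel r from the principal point sees the ray r / f radians off the axis. A picture is of the moment at which its call begins: read the wrist's pose just before it. get_calibration takes no time and is no camera call.
- job.job_done(): hands the job in, once; it reports no verdict.
The state is a dict: "clock": time; "joints": joint angles; "joint_vel": joint speeds; "joint_efforts": joint torques, N m; "position": TCP position; "ee_rot": TCP orientation; "contact_force": force on the tool from outside, world axes, zero at the start; "wrist_torque": the same for the moment, N m; "gripper_width": finger opening in mm.
Only numpy, scipy, OpenCV 4.12 (cv2) and the standard library are available. Lean on these libraries where they do the work, as an engineer would, in place of code of your own. Each camera call takes 0.05 s, during which the arm holds its last target. There are 200 camera calls.

## Task

Unlock the tool chest: turn the left dial clockwise to 3 and carefully on past it until you feel it catch, then the right dial anticlockwise to 7 and on past it until it catches, never straining a dial or the bolt against the lock. Then draw the bolt by its handle all the way out to its stop, away from the dials, let go and leave it there; leave the other things on the chest and the bench where they lie.

Things in the scene. Friction and masses are not known exactly. Their poses are not given: they have to be found in the camera images.
- chest: A fixed wooden tool chest, 280 mm (x) by 520 mm (y), 90 mm high; origin at the centre of its underside, x away from the robot's side, y to the left, z up. On its top stands a dark steel lock case with two dials; the bolt bar runs through the case along y and its handle sticks out at the right end.
- case_top (a point): Centre of the lock case's top, 120 mm above the bench. The case is 96 (chest x) by 200 (chest y) by 30 mm high. The dials' axes are 50 mm to the left (chest +y) and 50 mm to the right of this point.
- staple (a point): Top of the steel staple on the chest's lid, 22 mm left of the case, that holds the tip of the bolt when locked. The bolt bar is 14 mm wide and 10 mm high.
- left_dial (a joint): Left dial's angle in rad, growing clockwise seen from above; 0: pointer at the wide white mark. 3 is 1.885. It starts below, at 1.0 to 1.4. The lock is worn: it catches 0.06 to 0.50 rad beyond 3, with 0.05 rad of play either side. Then the spring-loaded bolt jumps from 1 to 6 mm and its tooth holds the dial: turning it on, or back, strains it.
- right_dial (a joint): Right dial's angle in rad, same scale and direction as the left. 7 is 4.398. It starts above, at 4.88 to 5.28, and catches 0.06 to 0.50 rad below 7 (beyond it, turning anticlockwise; same play), but only when the left one has already caught. The bolt then jumps to 14 mm and the dial is held.
- left_zero (a point): Middle of the left dial's wide white mark, number 0, on the case's top, 39 mm from the dial's axis on the side that faces the robot (chest -x). Ten marks 0.628 rad (36 degrees) apart, the others thin and short, are numbered 0 to 9 clockwise seen from above. The pointer is the white line along half of the dial's grip bar and disc.
- right_zero (a point): The same mark of the right dial; same scale. Strain limit of both dials: more than 15 N between the bolt's tooth and a dial's inner disc (30 mm radius, so 0.45 N m on a held dial) breaks the lock. Turning a free dial takes 0.03 to 0.09 N m.
- left_grip (a point): On the left dial's axis, 8 mm below the top of its grip bar, 58 mm above the chest's top. The dial is a steel disc of 54 mm diameter, 6 mm high, with an upright bar 44 mm long, 12 mm wide, standing 30 mm above the disc, to be pinched across its width; the point's x axis runs along the bar, its -x end is the pointer's.
- right_grip (a point): The same point on the right dial, 100 mm to the right of the left one.
- bolt (a joint): Travel of the bolt in m to the right (chest -y), away from the dials: about 0.001 locked, 0.006 after the left dial has caught, 0.014 after both, 0.045 fully drawn at its stop. A spring drives the first 0.014; from there it slides with 1.5 N friction plus 25 N per m/s and stays where it is left. Pulled before both dials have caught, it presses on the dials (15 N limit).
- bolt_handle (a point): In the bolt's handle, an upright steel plate 14 mm thick along chest y, 34 mm wide along chest x, its top 56 mm above the chest's top; the point is on its centre line, 38 mm above the chest's top. The handle stands 53 mm clear of the right end of the case when locked.
- tape_roll: Bystander: paper tape roll on the chest's lid, 92 mm diameter, 25 mm high; origin under its centre.
- pencil: Bystander: flat carpenter's pencil on the chest near its robot-side edge, 170 by 7 by 7 mm; origin under its centre.
- offcut: Bystander: dark wood offcut on the chest near its far edge, 120 by 40 by 20 mm; origin under its centre.
- hammer: Bystander: hammer on the bench, left.
- glue: Bystander: glue bottle on the bench, left, 64 mm diameter, 180 mm high; origin under its centre.
- screwdriver: Bystander: screwdriver on the bench, right.
- tape_measure: Bystander: tape measure on the bench, right, 70 by 40 by 65 mm; origin under its centre.
- tin: Bystander: open aluminium tin on the bench, right, 80 mm diameter, 100 mm high; origin under its centre.

How it is judged:
By the outcome, as a careful person would: the job done as asked, in the order asked, and still so for the second after the job is handed in, with the robot touching nothing.
It also fails if it takes over 72 s, if anything falls off the work surface, if the arm or the gripper's body presses on something with over 40 N, if the wrist force passes 120 N, or if a joint passes its speed limit or range.

## Working session

There is one attempt and no reset: what is moved stays moved. The work goes in short steps, Python scripts to look and compute and a tool call to move; the robot and the scene stay as the last step left them, time stands still between calls to the robot, and variables do not carry over. Pictures are saved under pics/ and viewed, about 8 in all and at most 12, crops included, and the job is handed in when it is done.

Besides the shell and the picture viewer there is one more tool, called after ">>>" by a JSON object that holds its "method" and its "body", one argument or row to a line. send_rows: Moves the arm, as the interface text tells. Its arguments: {"type":"object","properties":{"steps":{"type":"array","items":{"type":"array","items":{"type":"array","items":{"type":"number"}}}}},"required":["steps"]}

```bash
mkdir -p pics; ls
cat > h.py <<'E'
import numpy as np, cv2
from bench import arm, optics, job
from scipy.spatial.transform import Rotation as R
def cam(n):
    c=optics.get_calibration(n); K=np.array(c["K"],float)
    Rm=cv2.Rodrigues(np.array(c["rvec"],float))[0]; t=np.array(c["tvec"],float).ravel()
    return K,Rm,t
def plane(n,u,v,z):
    K,Rm,t=cam(n); d=Rm.T@np.linalg.solve(K,[u,v,1.]); o=-Rm.T@t
    return o+d*(z-o[2])/d[2]
def proj(n,p):
    K,Rm,t=cam(n); q=K@(Rm@np.array(p,float)+t); return q[:2]/q[2]
E
python3 - <<'E'
from h import *
s=arm.read_state(); print({k:np.round(v,3).tolist() for k,v in s.items()})
for n in("top","side"):
    im,d=optics.get_image(n); cv2.imwrite(f"pics/{n}0.png",im); np.save(f"{n}0.npy",d)
    K,Rm,t=cam(n); print(n,K.round(1).tolist(),(-Rm.T@t).round(), Rm.round(2).tolist())
c=optics.get_calibration("wrist"); print(c)
E
```

```text
pics
{'clock': 0.0, 'joints': [-1.086, 0.386, 0.007, -0.001, -1.194, -0.259], 'joint_vel': [0.001, -0.001, 0.0, -0.0, -0.001, 0.001], 'joint_efforts': [0.001, -39.229, 18.84, 4.186, -0.005, 0.0], 'position': [139.803, -608.458, 193.413], 'ee_rot': [-0.113, 0.994, 0.001, -0.0], 'contact_force': [0.546, -0.301, -0.496], 'wrist_torque': [-0.03, -0.004, -0.046], 'gripper_width': 85.091}
top [[387.6, 0.0, 317.6], [0.0, 387.6, 198.0], [0.0, 0.0, 1.0]] [ 428.  -15. 1454.] [[0.02, -1.0, -0.02], [-0.99, -0.02, -0.1], [0.1, 0.02, -0.99]]
side [[468.8, 0.0, 321.9], [0.0, 468.8, 201.7], [0.0, 0.0, 1.0]] [ 312. 1518. 1048.] [[-0.98, -0.18, 0.02], [-0.11, 0.52, -0.85], [0.14, -0.84, -0.53]]
{'K': array([[309.70691629,   0.        , 314.53258666],
       [  0.        , 309.70691629, 202.3237191 ],
       [  0.        ,   0.        ,   1.        ]]), 'hand_eye': array([[-1.22107067e-03, -9.46271349e-01, -3.23371370e-01,
         8.18374701e+01],
       [ 9.99999147e-01, -1.00582107e-03, -8.32757629e-04,
        -5.65036725e-01],
       [ 4.62760950e-04, -3.23372111e-01,  9.46271771e-01,
        -1.79137134e+02],
       [ 0.00000000e+00,  0.00000000e+00,  0.00000000e+00,
         1.00000000e+00]])}
```

View pics/top0.png

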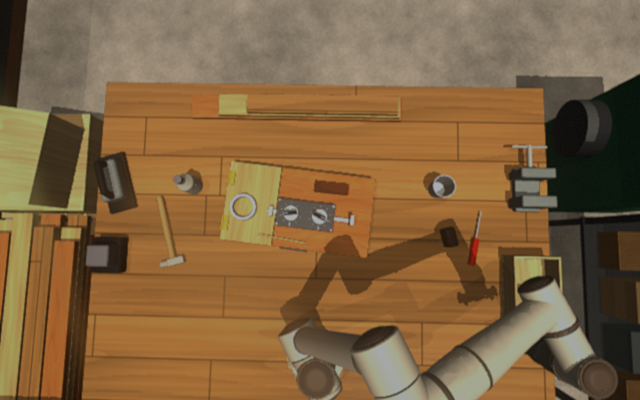

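The top view shows the lock case around (304,215), dials at about (290,213) and (319,217), the bolt handle near (347,220), and the chest turned by a few degrees. I'll zoom in and measure.

Run:
```python
from h import *
im=cv2.imread("pics/top0.png")
c=cv2.resize(im[150:265,210:390],None,fx=4.4,fy=4.4,interpolation=cv2.INTER_CUBIC); cv2.imwrite("pics/crop.png",c)
for nm,u,v,z in [("L",290,213,140),("R",319,217,140),("H",350,220,146)]: print(nm,plane("top",u,v,z).round(1))
# case dark mask
hsv=cv2.cvtColor(im,cv2.COLOR_BGR2HSV); m=((hsv[...,1]<90)&(hsv[...,2]<110)).astype(np.uint8); m[:190]=0;m[240:]=0;m[:,:260]=0;m[:,345:]=0
m=cv2.morphologyEx(m,cv2.MORPH_OPEN,np.ones((5,5)))
cs=max(cv2.findContours(m,0,2)[0],key=cv2.contourArea); b=cv2.boxPoints(cv2.minAreaRect(cs)); print(b)
P=np.array([plane("top",*p,120) for p in b]); print(P.round(1),P.mean(0))
print(R.from_quat(arm.read_state()["ee_rot"]).as_matrix().round(3))
```

```text
L [508.8 100.9 140. ]
R [497.2   2.  140. ]
H [ 488.9 -102.7  146. ]
[[274.94324 223.92577]
 [278.48035 197.39738]
 [319.6812  202.89082]
 [316.1441  229.4192 ]]
[[471.3 153.4 120. ]
 [563.4 144.1 120. ]
 [547.1   0.9 120. ]
 [455.4  11.2 120. ]] [509.29216527  77.427065   120.        ]
[[-0.975 -0.224 -0.001]
 [-0.224  0.975  0.002]
 [ 0.     0.002 -1.   ]]
```

View pics/crop.png

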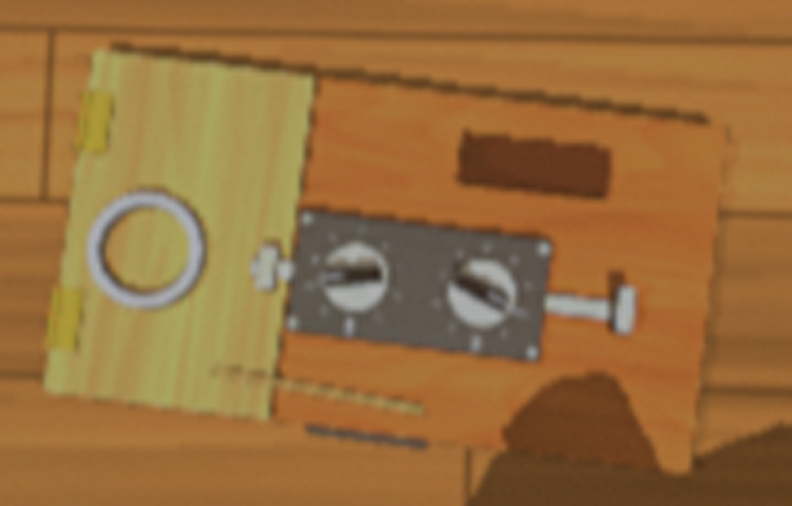

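The crop shows the case centre at crop (419,285). The left pointer points left (angle about 1.3 rad) and the right pointer right and down (about 5.0 rad). Chest yaw is about -6.7°. Next I go above the left dial.

>>> {"method": "send_rows", "body": {
  "steps": [
    [[-2.6,3.05,-0.4,0,1],[-2.6,3.05,-0.4,0,1],[-2.6,3.05,-0.4,0,1],[-2.6,3.05,-0.4,0,1],[-2.6,3.05,-0.4,0,1],[-2.6,3.05,-0.4,0,1],[-2.6,3.05,-0.4,0,1],[-2.6,3.05,-0.4,0,1],[-2.6,3.05,-0.4,0,1],[-2.6,3.05,-0.4,0,1]]
  ]
}}

```text
clock: 0.93
position: [326.1, -244.3, 227.4]
ee_rot: [-0.105, 0.994, 0.007, -0.004]
contact_force: [1.5, -0.4, 0.1]
gripper_width: 85.6
```

>>> {"method": "send_rows", "body": {
  "steps": [
    [[-2.6,3.05,0,0,1],[-2.6,3.05,0,0,1],[-2.6,3.05,0,0,1],[-2.6,3.05,0,0,1],[-2.6,3.05,0,0,1],[-2.6,3.05,0,0,1],[-2.6,3.05,0,0,1],[-2.6,3.05,0,0,1],[0,0,0,-0.12,0.5],[0,0,0,-0.12,0.5]]
  ]
}}

```text
clock: 1.77
position: [481.7, 58.9, 230.0]
ee_rot: [-0.231, 0.973, 0.008, -0.002]
contact_force: [-0.4, -0.2, -0.4]
gripper_width: 64.1
```

>>> {"method": "send_rows", "body": {
  "steps": [
    [[0,0,0,-0.12,0.5],[0,0,0,-0.12,0.5],[0,0,0,-0.12,0.5],[0,0,0,-0.12,0.5],[0,0,0,-0.12,0.5],[0,0,0,-0.12,0.5],[0,0,0,-0.12,0.5],[0,0,0,-0.12,0.5],[0,0,0,-0.12,0.5],[0,0,0,-0.12,0.5]]
  ]
}}

```text
clock: 2.6
position: [478.4, 61.0, 224.3]
ee_rot: [0.756, -0.655, -0.011, 0.002]
contact_force: [0.3, -0.3, 0.5]
gripper_width: 42.8
```

```bash
cat >> h.py <<'E'
HE=optics.get_calibration("wrist"); KW=np.array(HE["K"]); HE=np.array(HE["hand_eye"])
def wshot(name):
    s=arm.read_state(); im,d=optics.get_image("wrist"); cv2.imwrite(f"pics/{name}.png",im)
    np.savez(f"{name}.npz",p=s["position"],q=s["ee_rot"]); return s,im
def wplane(name,u,v,z):
    a=np.load(f"{name}.npz"); Rt=R.from_quat(a["q"]).as_matrix()
    x=(u-KW[0,2])/KW[0,0]; y=(v-KW[1,2])/KW[1,1]; r=np.hypot(x,y)+1e-12
    d=np.array([np.sin(r)*x/r,np.sin(r)*y/r,np.cos(r)])
    o=Rt@HE[:3,3]+a["p"]; d=Rt@HE[:3,:3]@d
    return o+d*(z-o[2])/d[2]
def tool(dxyz):  # world mm -> tool cm
    return (R.from_quat(arm.read_state()["ee_rot"]).inv().apply(dxyz)/10).round(2)
def heading(): 
    m=R.from_quat(arm.read_state()["ee_rot"]).as_matrix(); return np.arctan2(m[1,0],m[0,0])
E
python3 -c "
from h import *
s,im=wshot('w1')"
```

```text
(no output)
```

View pics/w1.png

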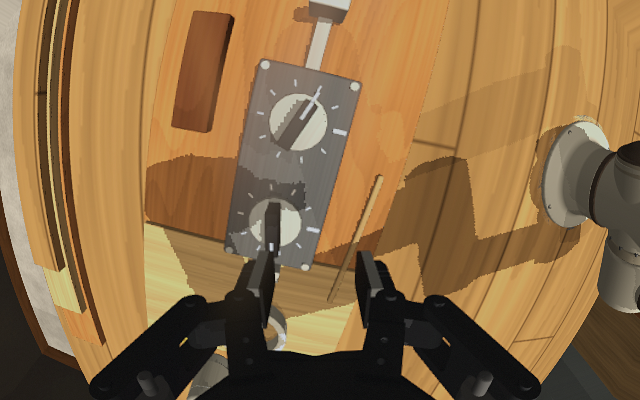

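The wrist view shows the case with screws at (265,64), (355,86), (305,267) and (229,250). The left disc is at about (276,222) with its bar at x≈273, the right disc at (299,122), wide marks at (312,230) and (340,132), and the handle at (330,8).

Run:
```python
from h import *
n='w1'
S=np.array([wplane(n,*p,121) for p in [(265,64),(355,86),(305,267),(229,250)]])
c=S.mean(0); print(S.round(1),c.round(1))
ydir=(S[2]+S[3]-S[0]-S[1])[:2]; ydir/=np.linalg.norm(ydir)
yaw=np.arctan2(-ydir[0],ydir[1]); print("yaw",yaw)
L=c[:2]+50*ydir; Rr=c[:2]-50*ydir; print("L",L,"R",Rr)
for nm,p,z in [("Ldisc",(276,222),126),("Rdisc",(299,122),126),("Lz",(312,230),120),("Rz",(340,132),120)]: print(nm,wplane(n,*p,z).round(1))
im=cv2.imread("pics/w1.png")
cv2.imwrite("pics/w1c.png",cv2.resize(im[40:290,210:370],None,fx=3.75,fy=2.4 if 0 else 2.4*1.0) if 0 else cv2.resize(im[70:280,215:365],None,fx=2.85,fy=2.85,interpolation=2))
print("head",heading())
```

```text
[[538.3 -48.2 121. ]
 [456.1 -39.3 121. ]
 [476.1 148.2 121. ]
 [558.  139.9 121. ]] [507.1  50.2 121. ]
yaw -0.10517230762530792
L [512.35681974  99.88534832] R [5.01858967e+02 4.37899432e-01]
Ldisc [511.   98.4 126. ]
Rdisc [5.009e+02 3.000e-01 1.260e+02]
Lz [474.6 104.8 120. ]
Rz [462.8   4.7 120. ]
head -1.4241933609637725
```

View pics/w1c.png

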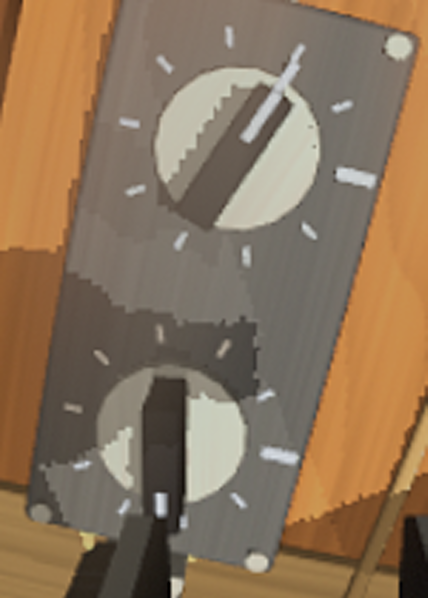

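Run:
```python
from h import *
n='w1'; f=lambda x,y,z:wplane(n,215+x/2.85,70+y/2.85,z)
h=lambda a,b:np.arctan2(*(b-a)[[1,0]])
yaw=-0.107
for nm,a,b in [("R line",(248,138),(285,92)),("L redge",(187,380),(184,520)),("L line",(170,380),(163,520))]:
    A,B=f(*a,156),f(*b,156); hd=h(A,B); print(nm,A.round(1),B.round(1),"heading",hd,"theta",(np.pi+yaw-hd)%(2*np.pi))
E=None
L=np.array([512,99.5]); s=arm.read_state(); print(s["position"],heading())
```

```text
R line [498.3  -5.4 156. ] [490.  -19.6 156. ] heading -2.102274384222784 theta 5.136867037812577
L redge [507.   67.4 156. ] [503.3 114.7 156. ] heading 1.6497142705760093 theta 1.3848783830137836
L line [512.   68.1 156. ] [509.9 115.7 156. ] heading 1.6151689824052593 theta 1.4194236711845336
[478.3146493   60.94600705 224.20609008] -1.4241933609637725
```

>>> {"method": "send_rows", "body": {
  "steps": [
    [[0,0,0,0.066,0.5],[-1.75,-1.8,1.5,0,0.5],[-1.75,-1.8,1.5,0,0.5],[0,0,0,0,0.5],[0,0,0,0,0.5]]
  ]
}}

```text
clock: 3.07
position: [511.2, 99.6, 192.7]
ee_rot: [0.729, -0.684, -0.011, 0.002]
contact_force: [0.5, -0.1, 0.2]
gripper_width: 43.1
```

Run:
```python
from h import *
s=arm.read_state();print(s["position"],heading(),tool(np.array([511.7,99,131])-s["position"]),s["wrist_torque"],R.from_quat(s["ee_rot"]).as_matrix()[:,2], s["joints"])
```

```text
[511.18624389  99.59516906 192.71121023] -1.5066913070225572 [ 0.14 -0.16  6.17] [-0.04095056 -0.01590478  0.00084582] [-0.01966288  0.01196551 -0.99973506] [ 0.49086408  0.21871618 -0.22681604 -0.02184603 -1.13705849 -0.41733623]
```

>>> {"method": "send_rows", "body": {
  "steps": [
    [[0.05,-0.05,1.5,0,0.5],[0.05,-0.05,1.5,0,0.5],[0,0,1.5,0,0.5],[0,0,1.2,0,0.5],[0,0,0.3,0,0.5],[0,0,0,0,0.5]]
  ]
}}

```text
clock: 3.57
position: [510.2, 98.0, 132.0]
ee_rot: [0.726, -0.688, -0.011, 0.002]
contact_force: [-0.1, -0.4, 0.5]
gripper_width: 42.6
```

```bash
python3 -c "
from h import *
s,im=wshot('w2');print(s['position'],heading())"
```

```text
[510.16706981  97.95334787 132.01079037] -1.51633167363818
```

View pics/w2.png

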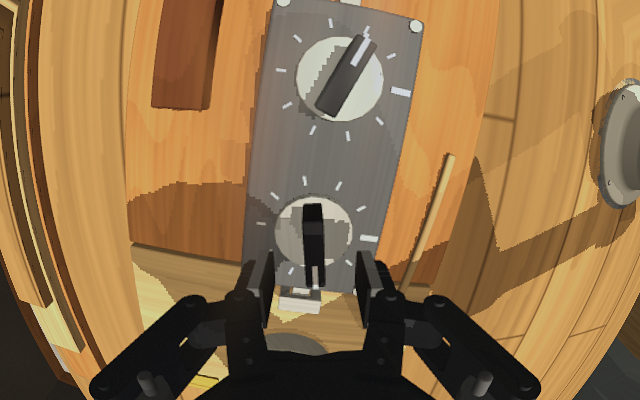

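The left bar stands centred between the open fingers, from (312,204) to (316,285). The right pointer sits near the mark at (366,33), and the staple shows at (300,295). I'll check the centring.

Run:
```python
from h import *
n='w2'
for nm,p,z in [("Ldisc",(313,231),126),("Rdisc",(340,79),126),("Lz",(369,239),120),("Rz",(401,92),120),("bar a",(312,204),156),("bar b",(316,285),156),("Rline a",(355,66),156),("Rline b",(370,39),156)]: print(nm,wplane(n,*p,z).round(1))
```

```text
Ldisc [512.8  97.5 126. ]
Rdisc [502.1   0.9 126. ]
Lz [473.4 104.9 120. ]
Rz [463.    4.9 120. ]
bar a [515.2  68.  156. ]
bar b [510.2 119.4 156. ]
Rline a [498.   -4.4 156. ]
Rline b [491.3 -19.  156. ]
```

>>> {"method": "send_rows", "body": {
  "steps": [
    [[-0.1,-0.2,0.1,-0.03,0.5],[0,0,0,0,0.3],[0,0,0,0,0],[0,0,0,0,0],[0,0,0,0,0],[0,0,0,0,0],[0,0,0,0,0],[0,0,0,0,0]]
  ]
}}

```text
clock: 4.28
position: [514.3, 99.4, 136.6]
ee_rot: [0.735, -0.678, -0.009, -0.002]
contact_force: [-0.1, 0.0, -1.0]
gripper_width: 0.1
```

```bash
cat >> h.py <<'E'
def st(c=(512.4,99.3)):
    s=arm.read_state(); Rt=R.from_quat(s["ee_rot"]).inv()
    print(round(float(s["clock"]),2),np.round(s["position"],1),"head",round(float(heading()),4),"F",np.round(s["contact_force"],2),"T",np.round(s["wrist_torque"],3),"w",round(float(s["gripper_width"]),1))
    return s
E
python3 -c "
from h import *
s=st();h=heading();print('theta',np.pi-0.105-(h+np.pi))"
```

```text
4.28 [514.3  99.4 136.6] head -1.4893 F [-0.12  0.02 -0.96] T [-0.022  0.    -0.037] w 0.1
theta 1.3843238921399539
```

```bash
python3 -c "
from h import *
s,im=wshot('w3');im2,d=optics.get_image('side');p=proj('side',s['position']);print(p,proj('side',[512,99,156]));u,v=p.astype(int)
cv2.imwrite('pics/s3.png',np.hstack([im[100:400,160:480],cv2.resize(im2[v-70:v+50,u-70:u+70],(350,300))]))"
```

```text
[330.53511228 207.38651028] [331.35742891 202.86357509]
```

View pics/s3.png

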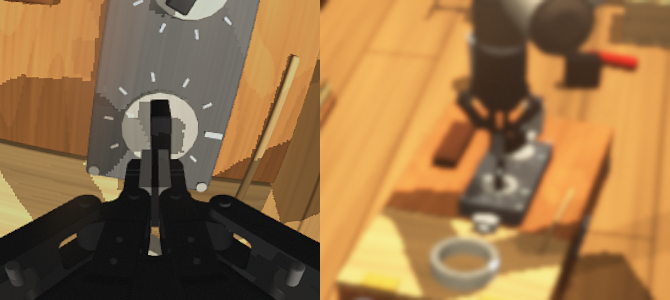

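The fingers read shut, width 0.1, even though the bar should be between them. I'll check heights with the depth images.

Run:
```python
from h import *
s=st()
im,d=optics.get_image('wrist'); im2,d2=optics.get_image('side')
def wp(u,v):
    x=(u-KW[0,2])/KW[0,0]; y=(v-KW[1,2])/KW[1,1]; r=np.hypot(x,y)+1e-12
    dd=np.array([np.sin(r)*x/r,np.sin(r)*y/r,np.cos(r)])
    return HE[:3,:3]@(dd/dd[2]*d[v,u])+HE[:3,3]
Rt=R.from_quat(s['ee_rot'])
for v in range(190,330,8): 
  print(v,[ (lambda p:tuple((Rt.apply(p)+s['position']).round().astype(int)))(wp(u,v)) for u in (300,310,316,322,330,340)])
K,Rm,t=cam('side')
for v in range(180,216,3):
  print(v,[tuple((Rm.T@(np.linalg.solve(K,[u,v,1.])*d2[v,u]-t)).round().astype(int)) for u in (322,326,330,334,338)])
cv2.imwrite('pics/w3z.png',cv2.resize(im[190:330,230:400],None,fx=3.4,fy=3.4,interpolation=2))
```

```text
4.38 [514.3  99.4 136.5] head -1.4893 F [-0.23  0.58 -0.37] T [-0.074  0.006 -0.033] w -0.3
190 [(np.int64(527), np.int64(75), np.int64(119)), (np.int64(521), np.int64(74), np.int64(120)), (np.int64(517), np.int64(74), np.int64(121)), (np.int64(513), np.int64(73), np.int64(123)), (np.int64(508), np.int64(73), np.int64(120)), (np.int64(501), np.int64(73), np.int64(120))]
198 [(np.int64(527), np.int64(79), np.int64(125)), (np.int64(520), np.int64(79), np.int64(124)), (np.int64(517), np.int64(78), np.int64(126)), (np.int64(513), np.int64(78), np.int64(125)), (np.int64(508), np.int64(78), np.int64(124)), (np.int64(501), np.int64(77), np.int64(124))]
206 [(np.int64(527), np.int64(84), np.int64(126)), (np.int64(520), np.int64(80), np.int64(135)), (np.int64(517), np.int64(79), np.int64(138)), (np.int64(513), np.int64(78), np.int64(139)), (np.int64(507), np.int64(82), np.int64(126)), (np.int64(501), np.int64(82), np.int64(125))]
214 [(np.int64(526), np.int64(89), np.int64(127)), (np.int64(520), np.int64(79), np.int64(150)), (np.int64(517), np.int64(78), np.int64(153)), (np.int64(514), np.int
[... 6210 characters left out ...]
(548), np.int64(82), np.int64(123)), (np.int64(535), np.int64(73), np.int64(119)), (np.int64(513), np.int64(121), np.int64(152)), (np.int64(504), np.int64(85), np.int64(131)), (np.int64(491), np.int64(66), np.int64(121))]
210 [(np.int64(546), np.int64(93), np.int64(117)), (np.int64(530), np.int64(106), np.int64(128)), (np.int64(312), np.int64(1518), np.int64(1048)), (np.int64(502), np.int64(95), np.int64(125)), (np.int64(489), np.int64(84), np.int64(119))]
213 [(np.int64(542), np.int64(117), np.int64(120)), (np.int64(527), np.int64(120), np.int64(124)), (np.int64(513), np.int64(118), np.int64(124)), (np.int64(498), np.int64(118), np.int64(127)), (np.int64(485), np.int64(109), np.int64(122))]
```

View pics/w3z.png

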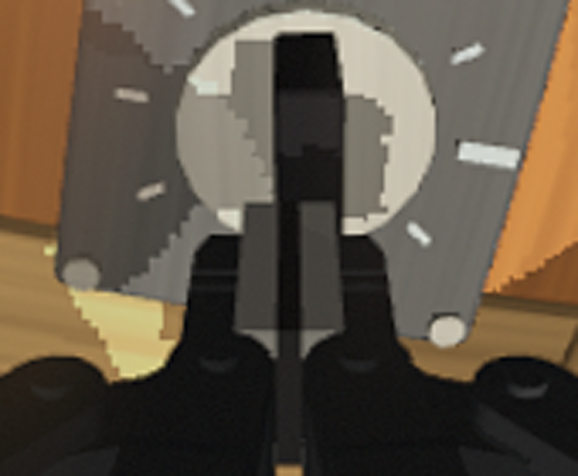

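Depth from both cameras puts the fingertips at z≈178 while the reported TCP z is 136.5. The fingers therefore end about 42 mm short of the reported TCP and closed above the bar. I'll reopen, go down by that amount, and watch force and depth.

>>> {"method": "send_rows", "body": {
  "steps": [
    [[0,0.15,-0.3,0,0.5],[0,0,0,0,0.5],[0,0,0,0,0.5],[0,0,0,0,0.5],[0,0,1,0,0.5],[0,0,1,0,0.5],[0,0,0,0,0.5]]
  ]
}}

```text
clock: 5.07
position: [512.5, 99.7, 118.4]
ee_rot: [0.735, -0.678, -0.009, -0.003]
contact_force: [-0.1, -0.9, -0.3]
gripper_width: 43.1
```

```bash
cat >> h.py <<'E'
def wd(name,pts):
    s,_=wshot(name); im,d=optics.get_image('wrist'); Rt=R.from_quat(s['ee_rot']); out=[]
    for u,v in pts:
        x=(u-KW[0,2])/KW[0,0]; y=(v-KW[1,2])/KW[1,1]; r=np.hypot(x,y)+1e-12
        dd=np.array([np.sin(r)*x/r,np.sin(r)*y/r,np.cos(r)])
        out.append((Rt.apply(HE[:3,:3]@(dd/dd[2]*d[v,u])+HE[:3,3])+s['position']).round(0).astype(int).tolist())
    return out
E
python3 - <<'E'
from h import *
s=st()
for v in range(230,300,6): print(v,*wd('w4',[(u,v) for u in (258,264,270,304,314,324,356,362,368)])) if v==230 else None
im=cv2.imread('pics/w4.png')
pts=[(u,v) for v in range(236,300,6) for u in (258,264,270,314,360,366,372)]
o=wd('w4',pts)
for i in range(0,len(o),7): print(pts[i][1],*o[i:i+7])
E
```

```text
5.07 [512.5  99.7 118.4] head -1.4895 F [-0.11 -0.93 -0.27] T [-0.038  0.006  0.012] w 43.1
230 [550, 99, 119] [547, 98, 119] [543, 98, 119] [521, 94, 124] [516, 79, 155] [511, 78, 155] [490, 90, 126] [484, 93, 119] [481, 93, 120]
236 [552, 104, 119] [548, 103, 119] [544, 103, 118] [517, 83, 154] [487, 96, 125] [482, 98, 119] [478, 98, 120]
242 [551, 108, 119] [548, 108, 118] [544, 108, 119] [517, 86, 156] [486, 100, 124] [481, 103, 119] [477, 102, 120]
248 [552, 113, 119] [548, 112, 119] [544, 112, 119] [516, 90, 155] [485, 107, 120] [480, 108, 118] [476, 107, 119]
254 [544, 90, 166] [541, 90, 165] [538, 89, 166] [516, 94, 155] [494, 86, 166] [491, 86, 165] [476, 111, 119]
260 [543, 90, 171] [540, 89, 172] [538, 91, 169] [516, 97, 155] [495, 86, 171] [492, 86, 171] [489, 86, 172]
266 [542, 90, 177] [540, 90, 177] [538, 94, 170] [516, 101, 155] [495, 89, 173] [493, 86, 177] [490, 86, 177]
272 [541, 90, 183] [539, 89, 183] [537, 97, 170] [515, 105, 155] [495, 91, 174] [494, 86, 182] [491, 85, 183]
278 [541, 89, 188] [538, 90, 187] [537, 97, 176] [515, 109, 155] [494, 94, 175] [495, 85, 189] [492, 85, 188]
284 [540, 90, 192] [538, 90, 190] [537, 100, 176] [515, 113, 156] [494, 97, 176] [495, 86, 192] [493, 86, 192]
290 [539, 90, 196] [537, 92, 192] [537, 103, 177] [514, 115, 158] [494, 97, 181] [495, 88, 194] [493, 87, 195]
296 [540, 94, 195] [537, 95, 193] [536, 105, 179] [510, 166, 96] [494, 99, 182] [495, 91, 194] [492, 90, 195]
```

Now the tips are at z≈164 straddling the bar, with no contact. Another 28 mm down.

>>> {"method": "send_rows", "body": {
  "steps": [
    [[0,0,0.8,0,0.5],[0,0,0.8,0,0.5],[0,0,0.7,0,0.5],[0,0,0.4,0,0.5],[0,0,0,0,0.5]]
  ]
}}

```text
clock: 5.68
position: [514.6, 101.0, 91.9]
ee_rot: [0.735, -0.678, -0.008, -0.006]
contact_force: [-0.9, 0.9, -0.3]
gripper_width: 42.6
```

Run:
```python
from h import *
s=st()
pts=[(u,v) for v in range(236,290,8) for u in (258,264,270,314,360,366,372)]
o=wd('w5',pts)
for i in range(0,len(o),7): print(pts[i][1],*o[i:i+7])
```

```text
5.68 [514.6 101.   91.9] head -1.4889 F [-0.92  0.91 -0.34] T [-0.076  0.034 -0.063] w 42.6
236 [548, 90, 120] [545, 90, 120] [541, 90, 119] [518, 79, 138] [494, 83, 125] [489, 86, 119] [486, 86, 119]
244 [548, 95, 120] [545, 95, 119] [541, 95, 119] [518, 78, 147] [493, 88, 125] [490, 87, 126] [485, 90, 120]
252 [545, 91, 135] [542, 91, 135] [539, 91, 135] [518, 79, 154] [495, 87, 135] [492, 87, 135] [484, 96, 118]
260 [544, 91, 143] [541, 91, 143] [538, 92, 142] [518, 81, 156] [496, 87, 144] [493, 87, 144] [490, 86, 144]
268 [543, 91, 151] [540, 90, 151] [538, 96, 142] [518, 86, 155] [496, 90, 146] [494, 86, 152] [492, 86, 152]
276 [542, 92, 156] [539, 90, 158] [538, 97, 147] [518, 89, 156] [495, 94, 147] [495, 86, 158] [492, 87, 158]
284 [541, 91, 163] [538, 91, 163] [538, 101, 148] [517, 93, 156] [495, 97, 149] [496, 86, 165] [494, 86, 165]
```

>>> {"method": "send_rows", "body": {
  "steps": [
    [[0,0,0,0,0.2],[0,0,0,0,0.1],[0,0,0,0,0],[0,0,0,0,0],[0,0,0,0,0],[0,0,0,0,0]]
  ]
}}

```text
clock: 6.28
position: [510.5, 100.3, 92.7]
ee_rot: [0.735, -0.678, -0.01, -0.003]
contact_force: [-0.4, 0.3, -1.0]
gripper_width: 11.1
```

Run:
```python
from h import *
s=st()
im,_=optics.get_image('top'); cv2.imwrite('pics/t1.png',im)
for k in 'ab': optics.get_image
```

```text
6.28 [510.5 100.3  92.7] head -1.4897 F [-0.39  0.31 -1.05] T [-0.149 -0.17   0.031] w 11.1
```

Gripped at width 11.1 mm. I'll check that the bolt's handle is visible from above, for detecting the jump.

Run:
```python
from h import *
ex=np.array([np.cos(-.105),np.sin(-.105)]); ey=np.array([np.sin(.105),np.cos(.105)])
C=np.array([507.1,50.2]); H=C-(100+60)*ey; T=C+(100+22)*ey
print("H",H,"T",T)
a=cv2.imread('pics/top0.png'); b=cv2.imread('pics/t1.png')
for p,z in((H,146),(T,105)):
    u,v=proj('top',[*p,z]).round().astype(int); print(u,v)
s,_=optics.get_image('side'); us=proj('side',[*T,105]).round().astype(int); uh=proj('side',[*H,146]).round().astype(int); print(us,uh)
r=lambda im,u,v:cv2.resize(im[v-20:v+20,u-30:u+30],None,fx=6,fy=6,interpolation=2)
u,v=proj('top',[*H,146]).round().astype(int)
w=lambda c:r(c[0],*c[1])
top=np.hstack([r(b,u,v),r(s,*us)]);bot=np.hstack([r(s,*uh),r(b,*proj('top',[*T,105]).round().astype(int))])
cv2.imwrite('pics/m.png',np.vstack([top,bot]))
```

```text
H [ 490.33085299 -108.91881004] T [519.8864746  171.52809266]
352 220
271 210
[325 226] [345 179]
```

View pics/m.png

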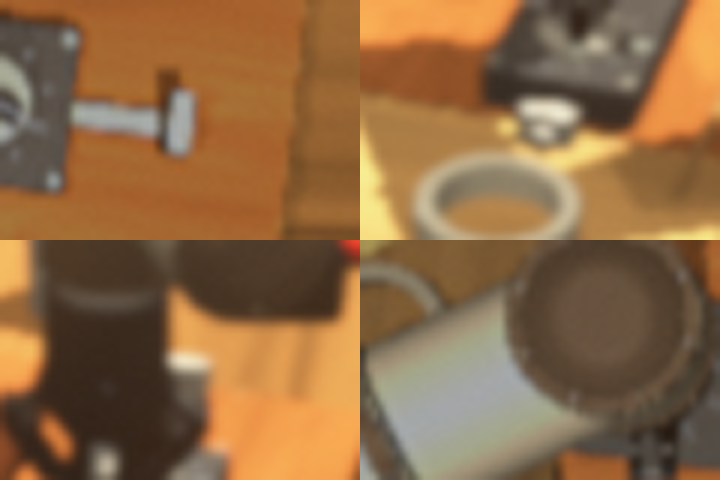

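The handle is clear in the top view: plate at crop (180,122), which is about pixel (352,220). I'll use its centroid as the bolt sensor. First turn the dial to about 3.

```bash
cat >> h.py <<'E'
def bolt():
    im,_=optics.get_image('top'); h=cv2.cvtColor(im[200:240,334:375],cv2.COLOR_BGR2HSV).astype(float)
    w=np.clip(110-h[...,1],0,60)*(h[...,2]>90); w[:,:10]=0   # grey = metal
    col=w.sum(0); xs=np.arange(len(col)); big=col*(col>0.45*col.max())
    return round(334+(big*xs).sum()/big.sum(),2), round(334+(col*xs).sum()/col.sum(),2)
def chk(off=0.0):
    s=st(); print('theta',round(float(-0.105-heading()+off),3),'bolt',bolt())
E
python3 -c "
from h import *
chk();print(bolt(),plane('top',352,220,146)-plane('top',353,220,146))"
```

```text
6.38 [510.4 100.3  92.7] head -1.4897 F [-0.62 -0.57 -1.59] T [-0.188 -0.204 -0.066] w 10.8
theta 1.385 bolt (np.float64(351.0), np.float64(349.6))
(np.float64(351.0), np.float64(349.61)) [-0.06881369  3.3637993   0.        ]
```

>>> {"method": "send_rows", "body": {
  "steps": [
    [[0,0,0,0.06,0],[0,0,0,0.06,0],[0,0,0,0.06,0],[0,0,0,0.06,0],[0,0,0,0,0]]
  ]
}}

```text
clock: 6.9
position: [510.3, 100.2, 92.7]
ee_rot: [-0.646, 0.763, 0.01, 0.001]
contact_force: [-0.8, -0.4, -1.2]
gripper_width: 10.7
```

```bash
python3 -c "
from h import *
chk()"
```

```text
6.9 [510.3 100.2  92.7] head -1.7376 F [-0.8  -0.37 -1.15] T [-0.175 -0.239  0.027] w 10.7
theta 1.633 bolt (np.float64(351.0), np.float64(349.61))
```

>>> {"method": "send_rows", "body": {
  "steps": [
    [[0,0,0,0.06,0],[0,0,0,0.06,0],[0,0,0,0.06,0],[0,0,0,0.06,0],[0,0,0,0,0]]
  ]
}}

```text
clock: 7.37
position: [510.2, 100.3, 92.8]
ee_rot: [-0.55, 0.835, 0.01, -0.0]
contact_force: [-1.2, -0.6, -1.9]
gripper_width: 10.8
```

```bash
python3 -c "
from h import *
chk()"
```

```text
7.37 [510.2 100.3  92.8] head -1.9766 F [-1.21 -0.62 -1.92] T [-0.281 -0.356 -0.121] w 10.8
theta 1.872 bolt (np.float64(351.01), np.float64(349.65))
```

>>> {"method": "send_rows", "body": {
  "steps": [
    [[0,0,0,0.02,0],[0,0,0,0.02,0],[0,0,0,0,0]]
  ]
}}

```text
clock: 7.67
position: [510.1, 100.3, 92.8]
ee_rot: [-0.535, 0.845, 0.01, -0.0]
contact_force: [-1.2, -0.3, -2.4]
gripper_width: 11.3
```

```bash
python3 -c "
from h import *
chk()"
```

```text
7.67 [510.1 100.3  92.8] head -2.0134 F [-1.2  -0.34 -2.42] T [-0.239 -0.31  -0.04 ] w 11.3
theta 1.908 bolt (np.float64(351.01), np.float64(349.68))
```

>>> {"method": "send_rows", "body": {
  "steps": [
    [[0,0,0,0.02,0],[0,0,0,0.02,0],[0,0,0,0.02,0],[0,0,0,0,0]]
  ]
}}

```text
clock: 8.05
position: [510.1, 100.4, 92.8]
ee_rot: [-0.507, 0.862, 0.01, -0.001]
contact_force: [-1.3, -0.6, -1.4]
gripper_width: 11.2
```

```bash
python3 -c "
from h import *
chk()"
```

```text
8.05 [510.1 100.4  92.8] head -2.078 F [-1.27 -0.65 -1.43] T [-0.226 -0.274 -0.001] w 11.2
theta 1.973 bolt (np.float64(352.3), np.float64(350.55))
```

The bolt jumped: the handle moved +1.3 px, about 4.4 mm, at θ≈1.97. The left dial has caught, so I let go and rise.

>>> {"method": "send_rows", "body": {
  "steps": [
    [[0,0,0,0,0.2],[0,0,0,0,0.5],[0,0,0,0,0.5],[0,0,0,0,0.5],[0,0,-1,0,0.5],[0,0,-2,0,0.5],[0,0,-2,0,0.5],[0,0,0,0,0.5]]
  ]
}}

```text
clock: 8.77
position: [511.8, 99.3, 146.9]
ee_rot: [-0.508, 0.861, 0.009, -0.001]
contact_force: [1.5, 0.1, -0.2]
gripper_width: 43.1
```

Run:
```python
from h import *
chk()
print(tool(np.array([499.8,0.5,142])-arm.read_state()['position']))
```

```text
8.77 [511.8  99.3 146.9] head -2.0765 F [ 1.51  0.08 -0.15] T [ 0.034 -0.089  0.065] w 43.1
theta 1.972 bolt (np.float64(352.3), np.float64(350.55))
[ 9.16 -3.83  0.2 ]
```

>>> {"method": "send_rows", "body": {
  "steps": [
    [[3.05,-1.28,0,0,0.5],[3.05,-1.28,0,0,0.5],[3.05,-1.28,0,0,0.5],[0,0,0,0,0.5],[0,0,0,0,0.5]]
  ]
}}

```text
clock: 9.23
position: [499.2, -1.7, 144.1]
ee_rot: [-0.509, 0.861, 0.011, -0.002]
contact_force: [0.8, 0.2, 0.3]
gripper_width: 42.6
```

Run:
```python
from h import *
s,im=wshot('w6'); st()
cv2.imwrite('pics/w6c.png',cv2.resize(im[120:340,200:440],None,fx=2.5,fy=2.5,interpolation=2))
print(tool(np.array([499.8,0.5,142])-s['position']))
```

```text
9.28 [499.   -1.5 144. ] head -2.0735 F [-0.56 -0.07  0.  ] T [-0.072  0.049  0.046] w 42.6
[-0.22  0.05  0.21]
```

View pics/w6c.png

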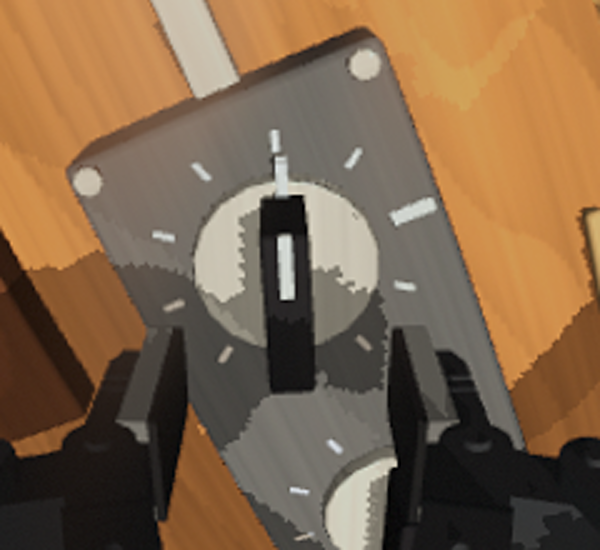

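The right bar is centred between the fingers at crop x≈289. Its pointer, (283,235) to (287,300), is near mark 8 at θ≈5.05. I'll go down with a small correction.

>>> {"method": "send_rows", "body": {
  "steps": [
    [[-0.2,0,1,-0.04,0.5],[0,0,1.2,0,0.5],[0,0,1.2,0,0.5],[0,0,1.2,0,0.5],[0,0,0.5,0,0.5],[0,0,0,0,0.5]]
  ]
}}

```text
clock: 9.78
position: [500.7, 5.7, 91.3]
ee_rot: [-0.529, 0.848, 0.01, -0.001]
contact_force: [-0.0, 1.2, 0.2]
gripper_width: 42.7
```

Run:
```python
from h import *
s=st()
pts=[(u,v) for v in range(228,292,8) for u in (258,264,270,306,314,322,360,366,372)]
o=wd('w7',pts)
for i in range(0,len(o),9): print(pts[i][1],*o[i:i+9])
print(tool(np.array([499.8,0.5,92])-s['position']))
```

```text
9.78 [500.7   5.7  91.3] head -2.0264 F [-0.02  1.2   0.24] T [-0.035  0.033 -0.05 ] w 42.7
228 [523, -24, 118] [519, -23, 119] [516, -22, 121] [495, -21, 140] [492, -19, 140] [488, -17, 139] [473, 0, 120] [470, 2, 120] [467, 3, 120]
236 [525, -20, 119] [522, -18, 119] [517, -19, 126] [495, -21, 149] [492, -19, 148] [488, -18, 149] [475, 5, 119] [472, 6, 119] [469, 7, 121]
244 [527, -16, 119] [523, -16, 123] [519, -15, 125] [495, -20, 154] [492, -19, 155] [489, -17, 155] [477, 6, 124] [474, 10, 120] [471, 12, 119]
252 [523, -18, 135] [520, -16, 135] [518, -15, 135] [497, -17, 155] [493, -16, 156] [491, -14, 156] [478, 5, 135] [475, 7, 135] [473, 17, 119]
260 [523, -17, 142] [520, -16, 143] [518, -14, 140] [498, -13, 155] [495, -12, 156] [492, -10, 155] [479, 4, 144] [476, 5, 144] [474, 7, 143]
268 [521, -17, 151] [519, -15, 150] [520, -10, 141] [500, -10, 155] [497, -9, 156] [494, -7, 154] [480, 7, 145] [477, 5, 150] [475, 6, 151]
276 [520, -17, 158] [518, -15, 157] [520, -9, 146] [502, -7, 155] [499, -5, 155] [496, -3, 155] [482, 11, 146] [478, 4, 158] [476, 6, 157]
284 [519, -17, 164] [518, -14, 162] [522, -5, 147] [504, -2, 155] [501, -1, 155] [497, 0, 156] [484, 14, 148] [479, 4, 164] [477, 5, 164]
[ 0.5  -0.15 -0.08]
```

>>> {"method": "send_rows", "body": {
  "steps": [
    [[0.4,-0.05,0,0,0.5],[0,0,0,0,0.3],[0,0,0,0,0.1],[0,0,0,0,0],[0,0,0,0,0],[0,0,0,0,0],[0,0,0,0,0]]
  ]
}}

```text
clock: 10.47
position: [500.8, 2.7, 94.6]
ee_rot: [-0.529, 0.848, 0.01, 0.002]
contact_force: [-0.5, 1.2, -1.4]
gripper_width: 11.1
```

```bash
python3 -c "
from h import *
chk(np.pi)"
```

```text
10.47 [500.8   2.7  94.6] head -2.026 F [-0.51  1.2  -1.42] T [-0.018 -0.131 -0.027] w 11.1
theta 5.063 bolt (np.float64(352.9), np.float64(350.56))
```

>>> {"method": "send_rows", "body": {
  "steps": [
    [[0,0,0,-0.06,0],[0,0,0,-0.06,0],[0,0,0,-0.06,0],[0,0,0,-0.06,0],[0,0,0,0,0]]
  ]
}}

```text
clock: 10.93
position: [500.4, 2.8, 94.6]
ee_rot: [-0.63, 0.776, 0.01, 0.003]
contact_force: [-0.8, 1.5, -2.5]
gripper_width: 10.7
```

```bash
python3 -c "
from h import *
chk(np.pi)"
```

```text
10.93 [500.4   2.8  94.6] head -1.7777 F [-0.75  1.49 -2.46] T [-0.114 -0.119  0.044] w 10.7
theta 4.814 bolt (np.float64(352.91), np.float64(350.57))
```

>>> {"method": "send_rows", "body": {
  "steps": [
    [[0,0,0,-0.06,0],[0,0,0,-0.06,0],[0,0,0,-0.06,0],[0,0,0,-0.06,0],[0,0,0,-0.06,0],[0,0,0,0,0]]
  ]
}}

```text
clock: 11.48
position: [499.9, 2.8, 94.6]
ee_rot: [0.739, -0.674, -0.01, -0.004]
contact_force: [0.4, 0.9, -1.3]
gripper_width: 10.8
```

```bash
python3 -c "
from h import *
chk(np.pi)"
```

```text
11.48 [499.9   2.8  94.6] head -1.4781 F [ 0.35  0.86 -1.29] T [-0.046 -0.141  0.069] w 10.8
theta 4.515 bolt (np.float64(352.94), np.float64(350.55))
```

>>> {"method": "send_rows", "body": {
  "steps": [
    [[0,0,0,-0.03,0],[0,0,0,-0.03,0],[0,0,0,-0.03,0],[0,0,0,0,0]]
  ]
}}

```text
clock: 11.87
position: [499.8, 2.8, 94.6]
ee_rot: [0.766, -0.643, -0.01, -0.004]
contact_force: [0.1, 1.7, -1.4]
gripper_width: 11.0
```

```bash
python3 -c "
from h import *
chk(np.pi)"
```

```text
11.87 [499.8   2.8  94.6] head -1.397 F [ 0.1   1.72 -1.42] T [-0.056 -0.035  0.018] w 11.0
theta 4.434 bolt (np.float64(352.9), np.float64(350.55))
```

>>> {"method": "send_rows", "body": {
  "steps": [
    [[0,0,0,-0.02,0],[0,0,0,-0.02,0],[0,0,0,-0.02,0],[0,0,0,0,0]]
  ]
}}

```text
clock: 12.25
position: [499.8, 2.8, 94.6]
ee_rot: [0.785, -0.62, -0.01, -0.005]
contact_force: [0.5, 1.0, -1.5]
gripper_width: 10.8
```

```bash
python3 -c "
from h import *
chk(np.pi)"
```

```text
12.25 [499.8   2.8  94.6] head -1.3369 F [ 0.46  1.03 -1.49] T [-0.08  -0.045 -0.037] w 10.8
theta 4.373 bolt (np.float64(352.9), np.float64(350.57))
```

>>> {"method": "send_rows", "body": {
  "steps": [
    [[0,0,0,-0.02,0],[0,0,0,-0.02,0],[0,0,0,-0.02,0],[0,0,0,0,0]]
  ]
}}

```text
clock: 12.63
position: [499.6, 2.7, 94.6]
ee_rot: [0.804, -0.594, -0.01, -0.005]
contact_force: [-0.4, 1.0, -0.9]
gripper_width: 11.1
```

```bash
python3 -c "
from h import *
chk(np.pi)"
```

```text
12.63 [499.6   2.7  94.6] head -1.272 F [-0.43  0.98 -0.93] T [-0.068 -0.001 -0.099] w 11.1
theta 4.309 bolt (np.float64(352.94), np.float64(350.56))
```

>>> {"method": "send_rows", "body": {
  "steps": [
    [[0,0,0,-0.02,0],[0,0,0,-0.02,0],[0,0,0,-0.01,0],[0,0,0,0,0]]
  ]
}}

```text
clock: 13.02
position: [499.5, 2.7, 94.6]
ee_rot: [0.82, -0.572, -0.01, -0.005]
contact_force: [0.1, 1.2, -1.0]
gripper_width: 10.7
```

```bash
python3 -c "
from h import *
chk(np.pi)"
```

```text
13.02 [499.5   2.7  94.6] head -1.2175 F [ 0.1   1.21 -1.03] T [-0.071 -0.024 -0.099] w 10.7
theta 4.254 bolt (np.float64(352.94), np.float64(350.55))
```

>>> {"method": "send_rows", "body": {
  "steps": [
    [[0,0,0,-0.02,0],[0,0,0,-0.02,0],[0,0,0,-0.01,0],[0,0,0,0,0]]
  ]
}}

```text
clock: 13.4
position: [499.5, 2.6, 94.6]
ee_rot: [0.836, -0.549, -0.01, -0.005]
contact_force: [-0.2, 0.6, -0.6]
gripper_width: 11.3
```

```bash
python3 -c "
from h import *
chk(np.pi)"
```

```text
13.4 [499.5   2.6  94.6] head -1.1626 F [-0.17  0.59 -0.63] T [-0.044 -0.046 -0.068] w 11.3
theta 4.199 bolt (np.float64(352.97), np.float64(350.55))
```

>>> {"method": "send_rows", "body": {
  "steps": [
    [[0,0,0,-0.02,0],[0,0,0,-0.02,0],[0,0,0,-0.01,0],[0,0,0,0,0]]
  ]
}}

```text
clock: 13.78
position: [499.4, 2.6, 94.6]
ee_rot: [0.851, -0.526, -0.01, -0.005]
contact_force: [-0.8, 1.2, -0.7]
gripper_width: 10.9
```

```bash
python3 -c "
from h import *
chk(np.pi)"
```

```text
13.78 [499.4   2.6  94.6] head -1.1073 F [-0.85  1.22 -0.73] T [-0.1    0.024 -0.031] w 10.9
theta 4.144 bolt (np.float64(352.95), np.float64(350.55))
```

>>> {"method": "send_rows", "body": {
  "steps": [
    [[0,0,0,-0.02,0],[0,0,0,-0.02,0],[0,0,0,-0.01,0],[0,0,0,0,0]]
  ]
}}

```text
clock: 14.17
position: [499.3, 2.6, 94.6]
ee_rot: [0.865, -0.502, -0.01, -0.005]
contact_force: [0.5, 1.0, -0.8]
gripper_width: 10.7
```

```bash
python3 -c "
from h import *
chk(np.pi)"
```

```text
14.17 [499.3   2.6  94.6] head -1.0521 F [ 0.49  1.01 -0.78] T [-0.062  0.037 -0.069] w 10.7
theta 4.089 bolt (np.float64(352.95), np.float64(350.55))
```

>>> {"method": "send_rows", "body": {
  "steps": [
    [[0,0,0,-0.02,0],[0,0,0,-0.02,0],[0,0,0,-0.01,0],[0,0,0,0,0]]
  ]
}}

```text
clock: 14.55
position: [499.2, 2.5, 94.6]
ee_rot: [0.878, -0.478, -0.009, -0.006]
contact_force: [-0.6, 1.3, -1.3]
gripper_width: 10.9
```

```bash
python3 -c "
from h import *
chk(np.pi)"
```

```text
14.55 [499.2   2.5  94.6] head -0.9966 F [-0.57  1.28 -1.33] T [-0.132  0.012 -0.023] w 10.9
theta 4.033 bolt (np.float64(353.71), np.float64(351.87))
```

The bolt jumped again at θ≈4.03, so the right dial has caught. Release, rise and turn the jaws for the handle.

>>> {"method": "send_rows", "body": {
  "steps": [
    [[0,0,0,0,0.2],[0,0,0,0,0.5],[0,0,0,0,0.5],[0,0,0,0,0.5],[0,0,-1,0,0.5],[0,0,-2,0,0.5],[0,0,-2,0,0.5],[0,0,-1,0,0.5]]
  ]
}}

```text
clock: 15.27
position: [499.5, 0.4, 157.0]
ee_rot: [0.878, -0.478, -0.01, -0.004]
contact_force: [-0.6, -0.3, -0.2]
gripper_width: 43.2
```

>>> {"method": "send_rows", "body": {
  "steps": [
    [[0,0,0,-0.11,0.5],[0,0,0,-0.11,0.5],[0,0,0,-0.11,0.5],[0,0,0,-0.11,0.5],[0,0,0,-0.11,0.5],[0,0,0,-0.11,0.5],[0,0,0,-0.11,0.5],[0,0,0,-0.11,0.5],[0,0,0,0,0.5]]
  ]
}}

```text
clock: 16.02
position: [504.8, 0.5, 170.9]
ee_rot: [0.999, -0.036, 0.003, -0.01]
contact_force: [0.3, -0.0, 1.1]
gripper_width: 42.9
```

Run:
```python
from h import *
s=st(); print(bolt())
print(tool(np.array([487.5,-121,150])-s['position']))
```

```text
16.02 [5.048e+02 5.000e-01 1.709e+02] head -0.073 F [ 0.3  -0.02  1.07] T [-0.004  0.037  0.025] w 42.9
(np.float64(353.69), np.float64(351.78))
[-0.81 12.29  1.83]
```

>>> {"method": "send_rows", "body": {
  "steps": [
    [[-0.25,3.05,0,0.03,0.5],[-0.25,3.05,0,0,0.5],[-0.25,3.05,0,0,0.5],[-0.2,3.05,0,0,0.5],[0,0,0,0,0.5],[0,0,0,0,0.5]]
  ]
}}

```text
clock: 16.57
position: [483.8, -123.6, 171.5]
ee_rot: [0.998, -0.061, 0.005, -0.011]
contact_force: [-0.2, 0.4, 0.0]
gripper_width: 43.1
```

Run:
```python
from h import *
s,im=wshot('w8'); st()
cv2.imwrite('pics/w8c.png',cv2.resize(im[100:340,180:460],None,fx=2.4,fy=2.4,interpolation=2))
```

```text
16.62 [ 483.9 -123.3  171.5] head -0.1216 F [-0.27 -0.06  0.65] T [-0.063  0.01  -0.015] w 42.4
```

View pics/w8c.png

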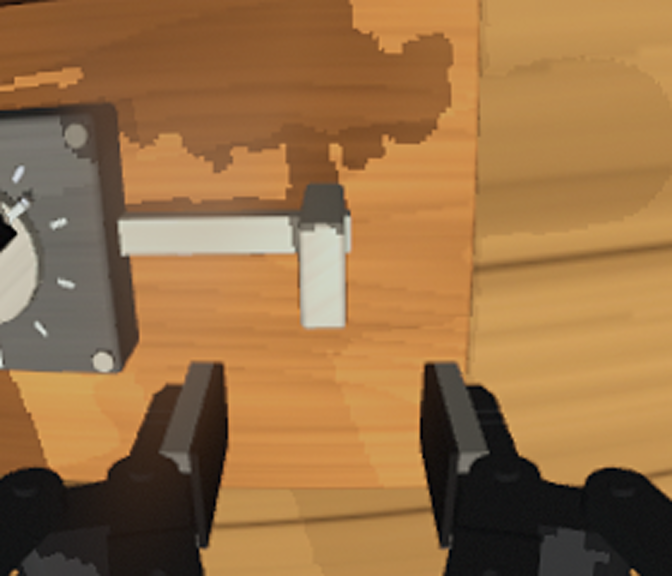

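The handle top is at crop (323,275), centred between the jaws at crop (322). It stays in line with the bar, and the camera looks from the far side. Computing its position.

Run:
```python
from h import *
f=lambda x,y:(int(180+x/2.4),int(100+y/2.4))
o=wd('w8b',[f(323,275),f(323,235),f(323,315),f(210,235),f(120,235), f(400,275)]); print(o)
H=wplane('w8b',180+323/2.4,100+276/2.4,146); print('H',H)
# tip axis offset of pads: 42mm up the tool axis from TCP
s=st(); Rt=R.from_quat(s['ee_rot']).as_matrix(); tip=s['position']-44*Rt[:,2]; print('tip',tip,'toolz',Rt[:,2]); print(tool(H-np.array(tip)))
```

```text
[[490, -123, 145], [503, -125, 146], [477, -122, 145], [494, -82, 102], [499, -50, 104], [466, -148, 89]]
H [ 489.62416055 -123.5424372   146.        ]
16.72 [ 484.2 -122.1  171.4] head -0.1185 F [-0.36 -0.51 -0.48] T [-0.013  0.099  0.037] w 42.8
tip [ 483.68331923 -123.05215723  215.35514422] toolz [ 0.01180635  0.02050807 -0.99971998]
[0.53 0.13 6.94]
```

>>> {"method": "send_rows", "body": {
  "steps": [
    [[0.5,0.15,1.5,0,0.5],[0,0,1.5,0,0.5],[0,0,1.5,0,0.5],[0,0,1.5,0,0.5],[0,0,1.2,0,0.5],[0,0,1.2,0,0.5],[0,0,1.2,0,0.5],[0,0,0,0,0.5]]
  ]
}}

```text
clock: 17.38
position: [495.5, -113.8, 74.1]
ee_rot: [0.998, -0.055, 0.009, -0.011]
contact_force: [-1.0, 0.4, 0.9]
gripper_width: 42.8
```

Run:
```python
from h import *
s=st()
pts=[(u,v) for v in range(236,292,8) for u in (258,264,270,306,314,322,360,366,372)]
o=wd('w9',pts)
for i in range(0,len(o),9): print(pts[i][1],*o[i:i+9])
```

```text
17.38 [ 495.5 -113.8   74.1] head -0.1108 F [-0.95  0.44  0.88] T [-0.046  0.137 -0.03 ] w 42.8
236 [506, -82, 89] [506, -85, 88] [505, -89, 88] [504, -110, 89] [503, -115, 88] [506, -120, 96] [500, -142, 88] [499, -145, 88] [499, -149, 89]
244 [501, -80, 88] [500, -84, 88] [500, -88, 88] [498, -109, 88] [498, -114, 88] [505, -120, 106] [495, -141, 89] [494, -145, 89] [493, -149, 87]
252 [510, -88, 119] [510, -91, 118] [510, -94, 118] [496, -110, 96] [496, -114, 95] [506, -120, 116] [505, -139, 118] [504, -142, 117] [489, -148, 89]
260 [510, -90, 126] [510, -93, 127] [508, -95, 124] [495, -110, 102] [494, -114, 102] [505, -120, 124] [505, -138, 126] [504, -141, 125] [504, -143, 125]
268 [510, -91, 135] [509, -94, 134] [504, -94, 125] [489, -109, 101] [489, -113, 101] [506, -120, 132] [501, -137, 128] [504, -140, 133] [504, -142, 133]
276 [510, -93, 142] [509, -95, 141] [503, -95, 130] [484, -108, 101] [483, -113, 101] [506, -120, 139] [497, -137, 128] [505, -139, 140] [504, -141, 140]
284 [509, -94, 148] [508, -95, 145] [498, -94, 130] [470, -106, 88] [470, -111, 89] [505, -120, 144] [494, -137, 130] [504, -138, 145] [504, -140, 147]
```

>>> {"method": "send_rows", "body": {
  "steps": [
    [[-0.5,0.75,0,0,0.5],[0,0,0,0,0.5],[0,0,0,0,0.5]]
  ]
}}

```text
clock: 17.73
position: [493.0, -120.8, 78.5]
ee_rot: [0.998, -0.054, 0.013, -0.011]
contact_force: [1.0, 0.7, -0.3]
gripper_width: 42.4
```

Run:
```python
from h import *
s=st()
pts=[(u,v) for v in (252,268,284) for u in (258,264,270,306,314,322,360,366,372)]
o=wd('w9',pts)
for i in range(0,len(o),9): print(pts[i][1],*o[i:i+9])
```

```text
17.73 [ 493.  -120.8   78.5] head -0.1079 F [ 1.04  0.73 -0.27] T [-0.088  0.046  0.014] w 42.4
252 [508, -95, 124] [507, -98, 123] [507, -101, 123] [506, -119, 126] [506, -123, 126] [506, -127, 127] [502, -146, 121] [501, -149, 121] [484, -156, 90]
268 [507, -98, 139] [506, -101, 139] [501, -101, 129] [507, -120, 143] [506, -123, 141] [506, -127, 142] [498, -144, 132] [501, -146, 138] [501, -149, 137]
284 [506, -100, 151] [505, -102, 150] [495, -101, 135] [500, -119, 145] [500, -123, 145] [500, -126, 146] [491, -144, 135] [501, -145, 150] [501, -147, 150]
```

>>> {"method": "send_rows", "body": {
  "steps": [
    [[-0.1,0.1,0.3,0,0.4],[0,0,0,0,0.2],[0,0,0,0,0.1],[0,0,0,0,0],[0,0,0,0,0],[0,0,0,0,0]]
  ]
}}

```text
clock: 18.33
position: [492.1, -122.4, 76.1]
ee_rot: [0.998, -0.053, 0.013, -0.01]
contact_force: [-0.6, 0.8, -0.4]
gripper_width: 13.2
```

```bash
python3 -c "
from h import *
st(); print(bolt())"
```

```text
18.33 [ 492.1 -122.4   76.1] head -0.1055 F [-0.56  0.79 -0.37] T [-0.834  0.187 -0.053] w 13.2
(np.float64(348.63), np.float64(351.39))
```

The handle is gripped (13.2 mm), and its position matches 14–15 mm of bolt travel. Gentle pull.

>>> {"method": "send_rows", "body": {
  "steps": [
    [[0,0.2,0,0,0],[0,0.2,0,0,0],[0,0.2,0,0,0],[0,0.2,0,0,0],[0,0,0,0,0]]
  ]
}}

```text
clock: 18.8
position: [491.2, -130.8, 76.1]
ee_rot: [0.998, -0.052, 0.013, -0.01]
contact_force: [-0.4, 1.8, 0.5]
gripper_width: 13.4
```

```bash
python3 -c "
from h import *
st()"
```

```text
18.8 [ 491.2 -130.8   76.1] head -0.1051 F [-0.42  1.78  0.53] T [-0.822  0.156 -0.008] w 13.4
```

Force about 1.8 N, so it slides freely. Continue.

>>> {"method": "send_rows", "body": {
  "steps": [
    [[0,0.3,0,0,0],[0,0.3,0,0,0],[0,0.3,0,0,0],[0,0.3,0,0,0],[0,0.3,0,0,0],[0,0.2,0,0,0],[0,0,0,0,0]]
  ]
}}

```text
clock: 19.38
position: [489.3, -149.8, 76.1]
ee_rot: [0.998, -0.053, 0.013, -0.01]
contact_force: [0.3, 1.6, -0.7]
gripper_width: 13.3
```

>>> {"method": "send_rows", "body": {
  "steps": [
    [[0,0.15,0,0,0],[0,0.15,0,0,0],[0,0,0,0,0]]
  ]
}}

```text
clock: 19.63
position: [489.0, -152.7, 76.1]
ee_rot: [0.998, -0.053, 0.014, -0.01]
contact_force: [-1.4, 3.2, 2.0]
gripper_width: 13.4
```

```bash
python3 -c "
from h import *
st()"
```

```text
19.63 [ 489.  -152.7   76.1] head -0.1057 F [-1.43  3.19  2.01] T [-0.422  0.32   0.033] w 13.4
```

>>> {"method": "send_rows", "body": {
  "steps": [
    [[0,0.1,0,0,0],[0,0,0,0,0]]
  ]
}}

```text
clock: 19.8
position: [489.0, -152.6, 76.1]
ee_rot: [0.998, -0.053, 0.014, -0.011]
contact_force: [-1.0, -0.9, 0.6]
gripper_width: 13.4
```

>>> {"method": "send_rows", "body": {
  "steps": [
    [[0,0.1,0,0,0],[0,0.1,0,0,0]]
  ]
}}

```text
clock: 19.97
position: [489.0, -152.6, 76.1]
ee_rot: [0.998, -0.053, 0.014, -0.012]
contact_force: [-0.4, 9.3, 2.8]
gripper_width: 13.1
```

```bash
python3 -c "
from h import *
st()"
```

```text
19.97 [ 489.  -152.6   76.1] head -0.1055 F [-0.43  9.31  2.84] T [1.116 0.462 0.021] w 13.1
```

At the stop: the position no longer changes and the force rises to 9 N. Release, rise straight up and check.

>>> {"method": "send_rows", "body": {
  "steps": [
    [[0,0,0,0,0],[0,0,0,0,0.2],[0,0,0,0,0.5],[0,0,0,0,0.5],[0,0,0,0,0.5],[0,0,-1,0,0.5],[0,0,-2,0,0.5],[0,0,-2,0,0.5],[0,0,-2.5,0,0.5],[0,0,0,0,0.5]]
  ]
}}

```text
clock: 20.8
position: [485.6, -155.6, 154.0]
ee_rot: [0.998, -0.055, 0.012, -0.013]
contact_force: [0.7, -0.8, 0.4]
gripper_width: 42.8
```

Run:
```python
from h import *
s,im=wshot('w10'); st()
t,_=optics.get_image('top')
cv2.imwrite('pics/fin.png',np.hstack([cv2.resize(im[60:340,60:460],(400,280)),cv2.resize(t[160:260,220:380],(448,280),interpolation=2)])[:, :800])
```

```text
20.85 [ 484.3 -155.1  151.8] head -0.1106 F [-0.43  0.17 -1.56] T [-0.059  0.087 -0.058] w 43.2
```

View pics/fin.png

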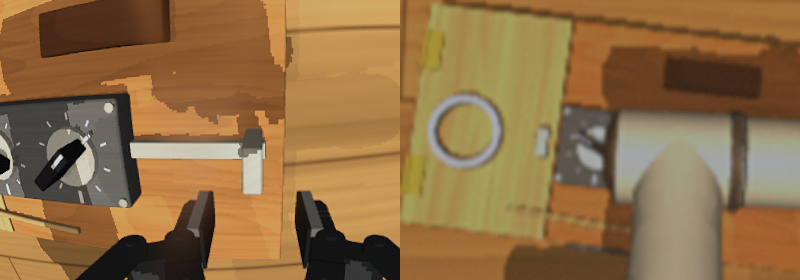

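The wrist view shows the handle drawn, top at about (253,172) in the picture and clear of the jaws. The offcut, pencil and tape roll lie as before. A numeric check, then I hand in.

Run:
```python
from h import *
H=wplane('w10',60+253,60+172,146)[:2]; C=np.array([507,50.5]); ey=np.array([.1048,.9945])
print('H',H,'dist',-(H-C)@ey,'-> travel mm ~',-(H-C)@ey-159)
s=st(); print('clearance tip z',s['position'][2]+44)
job.job_done()
```

```text
H [ 486.17650626 -154.48476365] dist 206.0396495991466 -> travel mm ~ 47.0396495991466
20.9 [ 483.  -154.8  150. ] head -0.111 F [0.15 0.65 0.21] T [-0.023  0.07  -0.029] w 42.8
clearance tip z 193.96891302726735
the job is handed in; nothing more can be done
```

The chest is unlocked and the bolt is drawn to its stop. I handed the job in at 20.9 s; it reports no verdict.

- **Left dial:** I turned it clockwise past 3 until the bolt visibly jumped, at about 1.97 rad, then let go.
- **Right dial:** I turned it anticlockwise past 7 until the bolt jumped again, at about 4.03 rad, then let go.
- **Strain:** The moment about the dial axis read noisily, at most 0.12 N m against the 0.45 N m limit. I only read it between steps.
- **Bolt:** I pulled the handle by about 30 mm with 2–3 N, until it stopped moving and the force rose to 9 N. I then released it and rose clear. The last picture puts the travel at about 47 mm, against 45 mm nominal, which is within the camera error.
- **Other things:** The last picture shows the tape roll, pencil and offcut lying as before. I did not re-check the things on the bench; the arm crossed over that side only at the start, above their height.

**What disagreed:** The fingers actually end about 42–45 mm short of the reported TCP. Because of that, my first close on the left dial shut in the air above its grip bar. Both depth cameras showed it, and I corrected for it from then on. The measured bolt jumps were also smaller than stated, at about 4.4 mm for the first (5 mm stated) and 4.4 mm for the second (8 mm stated), because the top-view measure is coarse. The handle's position before the pull still matched about 15 mm of travel, against 14 mm stated.

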